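# Draw the filter cartridge from the old bowl and hold it ready over the new one

### The arm

A 7-joint arm with a two-finger parallel gripper is mounted at the origin on a cart in front of the work surface, level with it; the furniture and walls round the work are solid. World frame = base frame: x ahead of the robot, y to its left, z up, the work surface at z = 0. Lengths are in mm, angles in rad, forces in N, time in s.
With the tool pointing down it reaches from about 425 to 875 mm from the base axis. Payload 9.9 kg.
Tool frame: the origin (TCP) lies on the mounting face of the last link; the fingertips stand 173 mm ahead of it and the grasp point (between the pads) lies 155 mm ahead of it; z points along the fingers, y is the line along which they close (so a half turn about z gives the same grasp; the last joint's range is limited). The gripper opens to 85 mm and grips with 20 to 120 N. Pads are 22 mm wide; open, the fingers measure 114 mm over their backs; the gripper's body (76 mm by 85 mm) begins 54 mm behind the grasp point. The pads swing forward as they close: fully open they stand 13 mm farther back than shut.
Start: joints at [1.03, 0.576, 0.025, 1.437, -0.015, 1.129, -0.057], TCP at [297.734, -605.796, 404.689] pointing down, gripper open.
Joint ranges: [-2.76, 2.76], [-0.34, 2.15], [-1.52, 1.57], [0.19, 2.46], [-1.09, 4.23], [0.17, 1.99], [-2.82, 2.82]. Speed limits (rad/s): [2.22, 2.22, 3.01, 3.01, 3.14, 3.14, 3.14].

### API

Orientations are given as a rotation vector (axis times angle).
In Python, from bench import bot gives the robot as it stands.
- The arm moves only by the tool send_rows, never from a script. Its argument "increments" is a list of rows, each a list of 2 entries, a list of its own where there are three numbers: the shift along the tool's x, y, z in m, then the turn about the tool's z in degrees. A call has exactly 5 rows; each row is the pose to reach, as a shift and turn from the pose commanded when the call began, along the tool's axes at that moment; what a row does not reach only later rows make up. A row lasts 1/10 s, in which the tool goes at most 50 mm and 8.59 degrees, less where a joint would pass 70% of its speed; a pose out of reach is approached as far as the arm can. A call with a gripper value outside its range is refused whole. "grip" is the finger opening in m, from 0 to 0.0854, set as the call begins (left out, the last holds). The fingers move at their own pace and stop on an object; "grip_force" is the grip in N (left out, the last holds). Time passes only in rows, so rows that repeat a pose let the fingers close, or fill a call up. It gives the time, the measured TCP pose, the force, the opening and the grip force at its end, in the units of the state.
- bot.state(): the state, without advancing time (a new reading comes with each control period).
- bot.grab_frame(name): name is "side" or "top" or "wrist"; returns a dict with "img" (400x640x3 uint8, red, green, blue), "fx", "fy", "cx", "cy" (pixels), "distortion" ([k1, k2, p1, p2, k3] as OpenCV has them; the pictures are not rectified), "world_to_cam" (4x4, takes a point from world to camera coordinates). Camera axes: x right, y down, z forward; pixel columns grow to the right and rows downward; lengths in mm; the calibration is good to about 2 mm. A picture is of the moment at which its call begins. There is no depth.
- bot.hand_in(): hands the job in; it is judged then, once.
The state is a dict: "t": time; "joint_positions": joint angles; "qvel": joint speeds; "effort": joint torques, N m; "tool_pos": TCP position; "orientation": TCP orientation; "force": force on the tool from outside, world axes, zero at the start; "ft_torque": the same for the moment, N m; "width": finger opening in mm; "gripper_force": force on a finger pad.
Only numpy, scipy, OpenCV 4.12 (cv2) and the standard library are available. Lean on these libraries where they do the work, as an engineer would, in place of code of your own. Each camera call takes 0.05 s, during which the arm holds its last target. There are 200 camera calls.

### The job

The yellowed clear filter bowl is being replaced by the blue one: draw the white sediment cartridge straight up out of the clear bowl, carry it clear of the two bottles that stand between the bowls, and hold it upright and centred over the mouth of the blue bowl, its lower end about 15 mm above the rim, so that I can check the greased seal ring in the rim before the cartridge goes down. Let nothing touch the blue bowl, never set the cartridge down on the dirty bench, and leave both bowls and both bottles standing where they are. The program finishes like that, with the gripper still holding the cartridge motionless in the air.

Things in the scene. Friction and masses are not known exactly. Their poses are not given: they have to be found in the camera images.
- cartridge: White ribbed sediment filter cartridge, an upright cylinder (its dark 28 mm bore does not take anything) 63 mm in diameter and 125 mm long, about 0.13 to 0.29 kg. Origin: centre of its lower end; z points along it to the upper end. At the start it stands loosely in the clear bowl, its upper 35 mm standing out above the bowl's rim, where it can be gripped across its diameter from above.
- cartridge_top (a point): Centre of the cartridge's upper end face, 125 mm above its origin.
- old_bowl: Yellowed, see-through round filter bowl standing open end up on the bench, loose, 0.35 kg, 100 mm high, 82 mm across at the rim (96 mm over the shoulder ring at 66 to 72 mm height). Inside it is 72 mm wide at the bottom, 74 mm at the mouth, its floor 10 mm above its underside. Origin: centre of its underside; z up.
- old_bowl_mouth (a point): Centre of the clear bowl's mouth, in the plane of its rim, 100 mm above its underside; z up.
- new_bowl: Blue opaque round filter bowl, empty, with a black seal ring in its rim (1.3 mm proud of it); same shape, size and mass as the clear bowl, standing open end up on the bench, loose. Origin: centre of its underside; z up. Which bowl stands on the left and which on the right varies.
- new_bowl_mouth (a point): Centre of the blue bowl's mouth, in the plane of its rim, 100 mm above its underside; z up.
- care_bottle: White bottle with a green label and a blue screw cap, loose, 53 mm in diameter, 158 mm tall, 0.23 kg; stands upright on the bench between the bowls. Origin: centre of its underside.
- dropper_bottle: White dropper bottle with a slim pointed spout, loose, 53 mm in diameter, 169 mm tall, 0.19 kg; stands upright on the bench between the bowls. Origin: centre of its underside.
- chiller: Cream chiller cabinet, fixed, 433 mm tall, about 310 mm deep and 380 mm wide, turned a little, standing behind the left half of the work. Its front right corner, nearest the work, lies at about x = 0.56, y = 0.02 m, its front left corner at about x = 0.62, y = 0.39 m: an arm that swings across in front of it must be drawn in first. Origin: centre of its underside.
- housing_head: Black round filter head with two side ports and a red button on top, 55 mm tall, fixed, lying behind the work between chiller and case; not handled. Origin: centre of its underside.
Things that resemble listed ones, but are neither listed nor needed, are in the scene too. Leave any pink look-alike of the cartridge alone.

How it is judged:
By the outcome, as a careful person would: the job done as asked, in the order asked, and still so for the second after the job is handed in, while the arm keeps its last pose, push and grip.
It also fails if it takes over 48 s, if anything falls off the work surface, if the arm or the gripper's body presses on something with over 40 N, if the wrist force passes 120 N, or if a joint passes its speed limit or range.

## Working session

There is one attempt and no reset: what is moved stays moved. The work goes in short steps, Python scripts to look and compute and a tool call to move; the robot and the scene stay as the last step left them, time stands still between calls to the robot, and variables do not carry over. Pictures are saved under pics/ and viewed, at most 10 in all, crops included, and the job is handed in when it is done.

Besides the shell and the picture viewer there is one more tool, called after "Request:" as name([rows], argument=value, ...), one row to a line, values as JSON. send_rows: Moves the arm, as the interface text tells. Its arguments: {"type":"object","properties":{"increments":{"type":"array"},"grip":{"type":"number"},"grip_force":{"type":"number"}},"required":["increments"]}

```bash
mkdir -p pics
python3 - <<'E'
from bench import bot
import cv2,numpy as np,pickle
d={}
for n in("side","top"):
    f=bot.grab_frame(n);d[n]=f;cv2.imwrite(f"pics/{n}0.png",f["img"][...,::-1])
    print(n,f["fx"],f["fy"],f["cx"],f["cy"],f["distortion"],np.round(np.linalg.inv(f["world_to_cam"]),3).tolist())
pickle.dump(d,open("f0.pkl","wb"))
s=bot.state();print(s["t"],s["tool_pos"],s["orientation"],s["width"])
E
```

```text
side 420.645528946901 420.645528946901 323.14559483696513 201.25910181528846 [-0.11029455  0.          0.          0.          0.        ] [[-0.855, -0.31, 0.416, 151.468], [-0.518, 0.512, -0.685, 577.082], [-0.0, -0.802, -0.598, 706.537], [0.0, 0.0, 0.0, 1.0]]
top 476.2820852371277 476.2820852371277 320.9410050598663 202.41058086152276 [0.02961926 0.         0.         0.         0.        ] [[-0.008, -0.985, 0.173, 345.926], [-1.0, 0.004, -0.021, -96.401], [0.02, -0.173, -0.985, 1340.454], [0.0, 0.0, 0.0, 1.0]]
0.1 [ 297.6740051  -605.66132499  403.95572467] [-3.05862785e+00 -7.11051425e-01  6.29729111e-04] 85.64764238073623
```

View pics/top0.png

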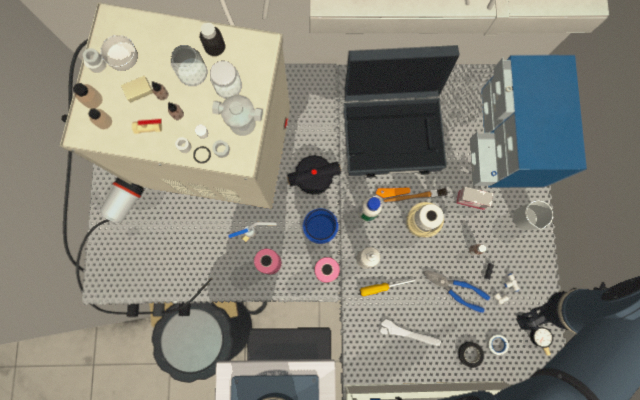

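View pics/side0.png

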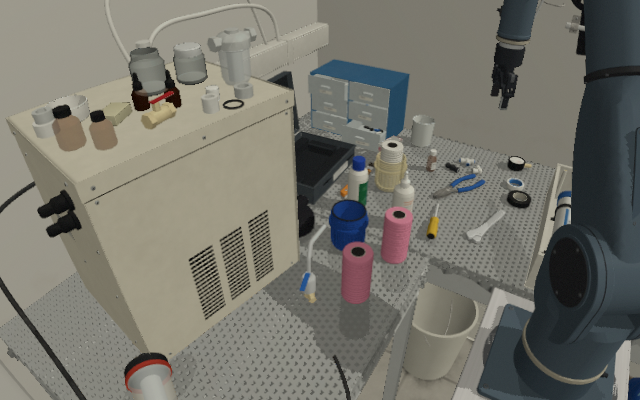

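Top: the white cartridge stands in the yellowed bowl at about (428,217). The blue bowl is at (320,226), the care bottle at (372,207) and the dropper at (370,257). Things that could be taken for the cartridge: pink look-alikes (267,261) and (327,269), the white/red canister (120,200), the mug (540,213) and the jars on the chiller. I choose (428,217), which is white, ribbed and in the clear bowl. The side view agrees: cartridge at (391,150), blue bowl at (349,222). Now a close crop.

```bash
cat > h.py <<'E'
import numpy as np,cv2,pickle
def ray(f,uv):
    K=np.array([[f["fx"],0,f["cx"]],[0,f["fy"],f["cy"]],[0,0,1]])
    p=cv2.undistortPoints(np.array([[uv]],float),K,np.array(f["distortion"]))[0,0]
    M=np.linalg.inv(f["world_to_cam"]);return M[:3,3],M[:3,:3]@np.array([p[0],p[1],1])
def atz(f,uv,z):
    o,d=ray(f,uv);return (o+d*(z-o[2])/d[2])
def proj(f,P):
    K=np.array([[f["fx"],0,f["cx"]],[0,f["fy"],f["cy"]],[0,0,1]]);W=np.array(f["world_to_cam"])
    return cv2.projectPoints(np.array(P,float).reshape(-1,3),cv2.Rodrigues(W[:3,:3])[0],W[:3,3],K,np.array(f["distortion"]))[0].reshape(-1,2)
def circ(c,r,z,n=120):
    a=np.linspace(0,2*np.pi,n);return np.c_[c[0]+r*np.cos(a),c[1]+r*np.sin(a),np.full(n,z)]
def crop(f,x0,y0,w,h,s,circles=[]):
    im=cv2.resize(f["img"][y0:y0+h,x0:x0+w,::-1],None,fx=s,fy=s,interpolation=cv2.INTER_CUBIC)
    for c,r,z,col in circles:
        q=((proj(f,circ(c,r,z))-[x0,y0]+.5)*s).astype(int);cv2.polylines(im,[q],True,col,1)
    return im
E
python3 - <<'E'
from h import *
d=pickle.load(open("f0.pkl","rb"));t=d["top"];s=d["side"]
for n,uv,z in(("cart top",(431,216),135),("blue",(320,226),100),("care",(373,204),158),("drop",(370,254),169),("pink",(327,269),125)): print(n,atz(t,uv,z).round())
for n,uv,z in(("cart top",(392,147),135),("blue",(349,211),100),("care",(358,160),158),("drop",(406,172),169)): print(n,atz(s,uv,z).round())
a=crop(t,290,180,160,100,5);cv2.imwrite("pics/c1.png",a)
E
```

```text
cart top [ 521. -404.  135.]
blue [ 501. -119.  100.]
care [ 549. -253.  158.]
drop [ 422. -240.  169.]
pink [ 388. -136.  125.]
cart top [ 516. -391.  135.]
blue [ 501. -117.  100.]
care [ 548. -246.  158.]
drop [ 417. -240.  169.]
```

View pics/c1.png

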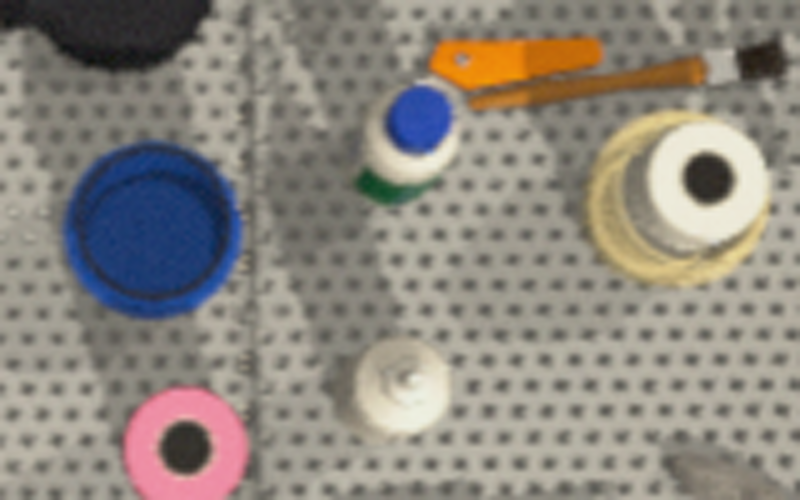

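The crop shows the white top face with its bore at (431,216) in the yellow-tinted bowl, which confirms the choice. The blue mouth is at about (320.5,225). Next I check with model overlays in both views.

Run:
```python
from h import *
d=pickle.load(open("f0.pkl","rb"));t=d["top"];s=d["side"]
def dark(f,u,v,r,th=90):
    g=f["img"].max(2).astype(float)[v-r:v+r+1,u-r:u+r+1];w=np.clip(160-g,0,None)*(g<130)
    yy,xx=np.mgrid[v-r:v+r+1,u-r:u+r+1];return (xx*w).sum()/w.sum(),(yy*w).sum()/w.sum(),w.sum()
a=dark(t,431,215,6);b=dark(s,392,146,5);print(a,b)
o1,d1=ray(t,a[:2]);o2,d2=ray(s,b[:2])
k=np.linalg.lstsq(np.c_[d1,-d2],o2-o1,rcond=None)[0];print("tri",o1+k[0]*d1,o2+k[1]*d2)
print(atz(t,a[:2],135),atz(s,b[:2],135))
C=[((520,-403),31.5,135,(0,0,255)),((503,-120),41,100,(0,255,255)),((503,-120),48,69,(0,255,255)),((517,-399),48,69,(255,0,0)),((517,-399),41,100,(0,255,0)),((549,-250),26.5,100,(0,0,255)),((420,-240),26.5,90,(0,0,255))]
A=crop(t,290,185,160,90,5,C);B=crop(s,320,125,100,130,4.5,C)
B=cv2.resize(B,None,fx=.99,fy=.99)
cv2.imwrite("pics/o_top.png",A);cv2.imwrite("pics/o_side.png",B)
```

```text
(np.float64(431.15876906318084), np.float64(215.24101307189542), np.float64(7344.0)) (np.float64(392.0080397257035), np.float64(144.68574131000236), np.float64(4229.0))
tri [ 522.76573241 -404.40412577  134.06107722] [ 521.73585127 -404.75701673  134.00020818]
[ 522.62810032 -404.16441046  135.        ] [ 521.08927084 -403.04247968  135.        ]
```

View pics/o_top.png

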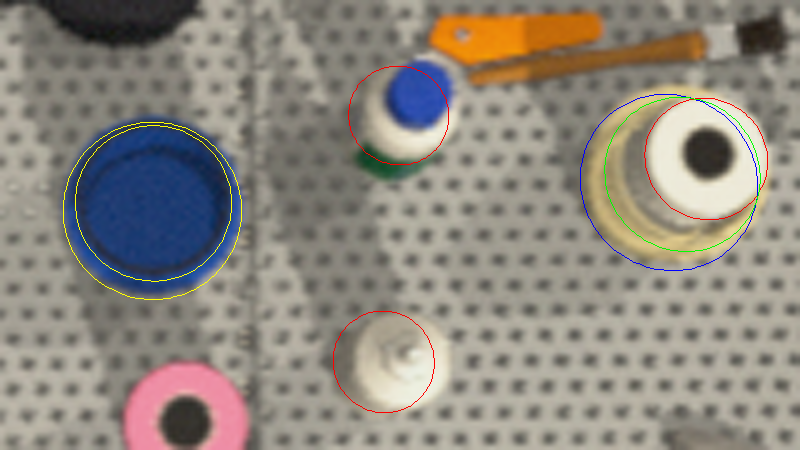

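View pics/o_side.png

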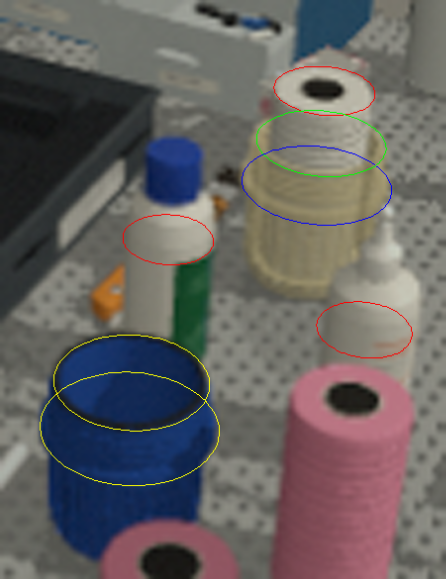

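The overlays match. Cartridge top is at (522,-404,134.5), blue mouth about (502,-120), care bottle about (549,-251), dropper about (420,-247). Moving over the cartridge at current height.

Request:
send_rows([
  [[0.015,-0.004,0],0],
  [[0.045,-0.013,0],0],
  [[0.08,-0.023,0],0],
  [[0.115,-0.033,0],0],
  [[0.15,-0.042,0],0],
], grip=0.0854)

```text
t: 0.6
tool_pos: [415.6, -499.7, 404.6]
orientation: [-3.059, -0.712, -0.001]
force: [0.6, -0.3, -0.2]
width: 85.6
gripper_force: 0.0
```

Request:
send_rows([
  [[0.035,-0.01,0],0],
  [[0.07,-0.02,0],0],
  [[0.105,-0.03,0],0],
  [[0.13,-0.037,0],0],
  [[0.14,-0.04,0],0],
])

```text
t: 1.1
tool_pos: [524.9, -400.4, 404.3]
orientation: [-3.056, -0.719, -0.002]
force: [0.3, 0.7, -0.5]
width: 85.0
gripper_force: 0.0
```

```bash
cat > look.py <<'E'
import sys
from bench import bot
from h import *
def st(target=None):
    s=bot.state();R=cv2.Rodrigues(np.array(s["orientation"]))[0];p=np.array(s["tool_pos"])
    print("t",s["t"],"tcp",p.round(1),"zax",R[:,2].round(4),"xax",R[:,0].round(3),"F",np.round(s["force"],1),"w",round(s["width"],1),"gf",s["gripper_force"])
    if target is not None: print("tool delta mm",(R.T@(np.array(target)-p)).round(1))
    return p,R
E
python3 - <<'E'
from look import *
st([522,-404,405])
f=bot.grab_frame("wrist")
p=proj(f,[522,-404,134]);print(p)
C=[((522,-404),31.5,134.5,(0,0,255)),((519,-402),41,100,(0,255,0))]
print(np.linalg.inv(f["world_to_cam"])[:3,3])
cv2.imwrite("pics/w1.png",crop(f,0,0,640,400,1.2,C))
E
```

```text
t 1.1 tcp [ 524.9 -400.4  404.3] zax [ 0.001   0.0021 -1.    ] xax [0.895 0.446 0.002] F [ 0.3  0.7 -0.5] w 85.0 gf 0.0
tool delta mm [-4.2  2.  -0.7]
[[331.78310284 213.11077096]]
[ 599.71828725 -363.91187906  372.13270972]
```

View pics/w1.png

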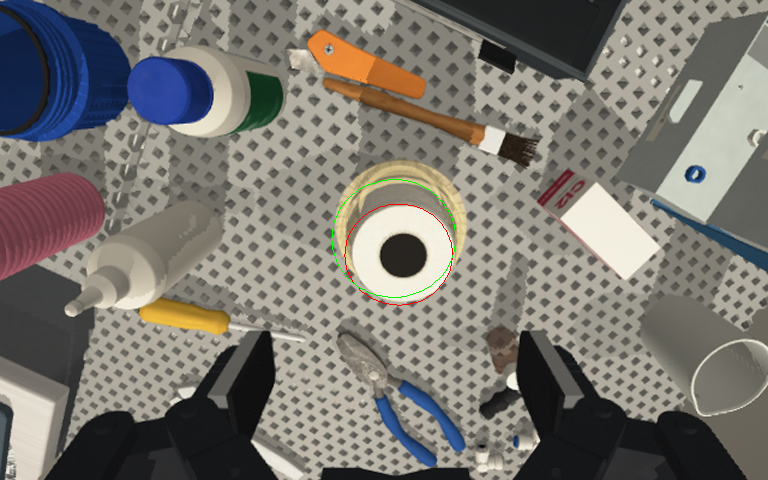

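Wrist view: the disc centre is at (402,254) against my model at (399,255), a correction of about 2 mm. The yellow rim is about concentric, so I measure both.

Run:
```python
from look import *
f=bot.grab_frame("wrist");im=f["img"].astype(int)
g=im.max(2);m=((g<70)).astype(np.uint8)
n,l,s,c=cv2.connectedComponentsWithStats(m[190:235,312:360]);i=1+np.argmax(s[1:,4]);uv=c[i]+[312,190];print("bore",uv,s[i]);
P=atz(f,uv,134.5);print(P);st([P[0],P[1],405])
w=((im.min(2)>195)).astype(np.uint8);n,l,s,c=cv2.connectedComponentsWithStats(w[150:260,270:400]);i=1+np.argmax(s[1:,4]);print("disc",s[i]);
x,y,ww,h=s[i][:4];print(atz(f,(270+x+ww/2-.5,150+y+h/2-.5),134.5))
q=proj(f,[[P[0],P[1],134.5],[P[0]+.891*31.5,P[1]+.45*31.5,134.5]]);print(f["fx"],q)
cv2.imwrite("pics/w2.png",crop(f,260,120,140,140,4,[((P[0],P[1]),31.5,134.5,(0,0,255)),((P[0],P[1]),41,100,(0,255,0)),((P[0],P[1]),48,69,(255,0,0))]))
```

```text
bore [335.30868762 212.33271719] [   5    5   38   36 1082]
[ 523.82001463 -406.01108146  134.5       ]
t 1.2 tcp [ 523.2 -402.4  404.4] zax [ 1.e-04  9.e-04 -1.e+00] xax [0.896 0.444 0.   ] F [-0.2 -0.3  0. ] w 85.7 gf 0.0
tool delta mm [-1.1  3.5 -0.6]
disc [  24   22   84   79 3953]
[ 524.76777787 -405.68233963  134.5       ]
360.1197549474062 [[335.30868762 212.33271719]
 [335.3188005  168.52065732]]
```

View pics/w2.png

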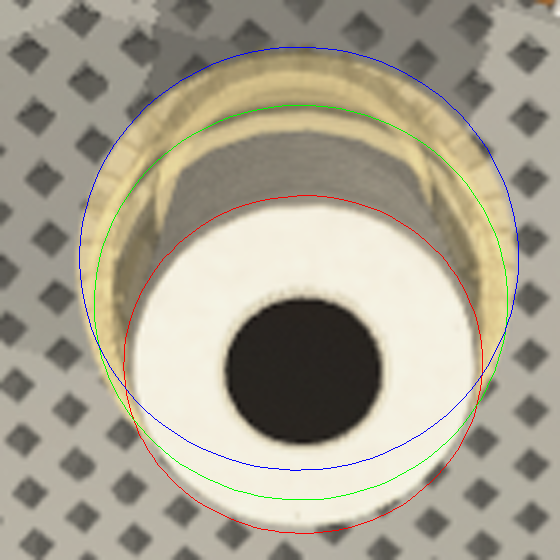

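Request:
send_rows([
  [[-0.001,0.002,0.01],0],
  [[-0.0015,0.0025,0.03],0],
  [[-0.0015,0.0025,0.05],0],
  [[-0.0015,0.0025,0.065],0],
  [[-0.0015,0.0025,0.075],0],
])

```text
t: 1.7
tool_pos: [519.6, -408.9, 327.8]
orientation: [-3.06, -0.706, 0.004]
force: [0.3, 1.0, -0.0]
width: 85.3
gripper_force: 0.0
```

Request:
send_rows([
  [[0,0,0.015],0],
  [[0,0,0.03],0],
  [[0,0,0.042],0],
  [[0,0,0.049],0],
  [[0,0,0.051],0],
])

```text
t: 2.2
tool_pos: [521.1, -407.5, 277.9]
orientation: [-3.06, -0.71, 0.001]
force: [-0.5, -1.2, -0.4]
width: 85.3
gripper_force: 0.0
```

Run:
```python
from look import *
st([523.3,-405.2,279])
st([523.3,-405.2,279])
```

```text
t 2.2 tcp [ 521.1 -407.5  277.9] zax [-1.e-03  4.e-04 -1.e+00] xax [ 0.898  0.44  -0.001] F [-0.5 -1.2 -0.4] w 85.3 gf 0.0
tool delta mm [ 3.  -1.1 -1.1]
t 2.2 tcp [ 521.1 -407.5  277.9] zax [-1.e-03  4.e-04 -1.e+00] xax [ 0.898  0.44  -0.001] F [-0.5 -1.2 -0.4] w 85.3 gf 0.0
tool delta mm [ 3.  -1.1 -1.1]
```

Request:
send_rows([
  [[0,0,0],0],
  [[0,0,0],0],
  [[0,0,0],0],
  [[0,0,0],0],
  [[0,0,0],0],
])

```text
t: 2.7
tool_pos: [521.6, -407.2, 279.0]
orientation: [3.06, 0.711, 0.001]
force: [0.2, -0.0, 0.1]
width: 85.3
gripper_force: 0.0
```

Run:
```python
from look import *
st([523.3,-405.2,279])
for i in range(2):
    f=bot.grab_frame("wrist")
    m=(f["img"].max(2)<70).astype(np.uint8)
    q=proj(f,[523.3,-405.2,134.5])[0];u,v=q.astype(int)
    n,l,s,c=cv2.connectedComponentsWithStats(m[v-45:v+45,u-45:u+45]);i=l[45,45];uv=c[i]+[u-45,v-45];print(q,uv,s[i],atz(f,uv,134.5))
st([523.3,-405.2,279])
cv2.imwrite("pics/w3.png",crop(f,140,80,360,320,1.6))
```

```text
t 2.7 tcp [ 521.6 -407.2  279. ] zax [ 4.e-04 -3.e-04 -1.e+00] xax [0.897 0.441 0.   ] F [ 0.2 -0.   0.1] w 85.3 gf 0.0
tool delta mm [ 2.4 -1.1  0. ]
[324.27593312 313.24536825] [327.3755204  311.81820705] [  12   13   74   62 3603] [ 524.3724356  -405.95086415  134.5       ]
[324.36435441 313.33065607] [327.43185596 311.90360111] [  12   13   74   63 3610] [ 524.36659601 -405.93965431  134.5       ]
t 2.8 tcp [ 521.6 -407.2  278.8] zax [ 1.e-04 -1.e-04 -1.e+00] xax [0.897 0.441 0.   ] F [-0.8  0.4  0.1] w 85.7 gf 0.0
tool delta mm [ 2.4 -1.1 -0.2]
```

View pics/w3.png

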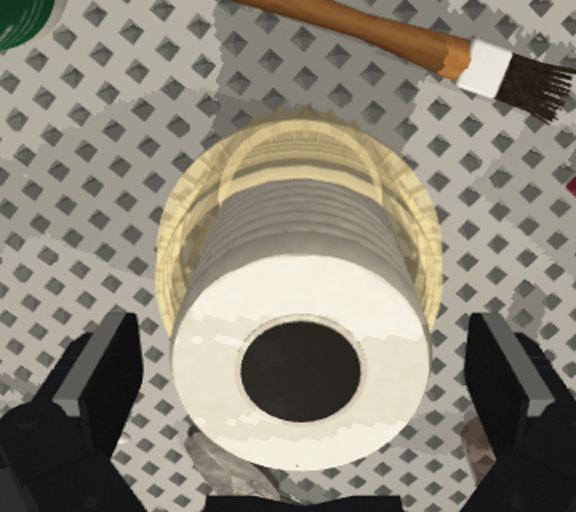

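The cartridge stands between the open pads, centred across them but 3 mm ahead along tool x. I correct that and close.

Request:
send_rows([
  [[0.0015,0,0],0],
  [[0.003,0,0],0],
  [[0.003,0,0],0],
  [[0.003,0,0],0],
  [[0.003,0,0],0],
])

```text
t: 3.3
tool_pos: [524.2, -405.9, 278.7]
orientation: [-3.06, -0.711, 0.0]
force: [0.3, -1.2, 0.1]
width: 85.5
gripper_force: 0.0
```

Request:
send_rows([
  [[0,0,0],0],
  [[0,0,0],0],
  [[0,0,0],0],
  [[0,0,0],0],
  [[0,0,0],0],
], grip=0.05, grip_force=50)

```text
t: 3.8
tool_pos: [524.4, -405.9, 279.1]
orientation: [3.06, 0.711, 0.001]
force: [-0.7, 1.6, 5.4]
width: 61.6
gripper_force: 54.7
```

Request:
send_rows([
  [[0,0,0],0],
  [[0,0,0],0],
  [[0,0,0],0],
  [[0,0,0],0],
  [[0,0,0],0],
])

```text
t: 4.3
tool_pos: [524.4, -405.9, 279.1]
orientation: [3.06, 0.711, 0.001]
force: [-1.5, 0.8, 5.2]
width: 61.4
gripper_force: 54.7
```

Request:
send_rows([
  [[0,0,-0.004],0],
  [[0,0,-0.01],0],
  [[0,0,-0.016],0],
  [[0,0,-0.022],0],
  [[0,0,-0.025],0],
])

```text
t: 4.8
tool_pos: [524.4, -406.0, 304.5]
orientation: [3.059, 0.711, 0.001]
force: [-0.1, -0.4, -1.2]
width: 61.5
gripper_force: 54.6
```

Run:
```python
from look import *
p,R=st()
s=bot.grab_frame("side");d=pickle.load(open("f0.pkl","rb"))["side"]
A=crop(d,340,110,100,110,3.9);B=crop(s,340,110,100,110,3.9)
cv2.imwrite("pics/s1.png",np.hstack([A,B]))
```

```text
t 4.8 tcp [ 524.4 -406.   304.5] zax [ 7.e-04 -5.e-04 -1.e+00] xax [0.898 0.441 0.   ] F [-0.1 -0.4 -1.2] w 61.5 gf 54.55880284309387
```

View pics/s1.png

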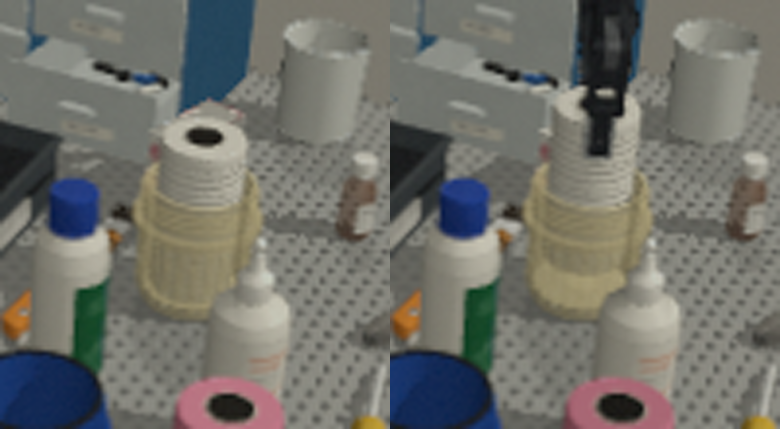

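The cartridge has risen 25 mm and is upright, and the bowl hasn't moved. Lifting straight up so its lower end reaches about 210 mm.

Request:
send_rows([
  [[0,0,-0.008],0],
  [[0,0,-0.022],0],
  [[0,0,-0.04],0],
  [[0,0,-0.06],0],
  [[0,0,-0.08],0],
])

```text
t: 5.35
tool_pos: [524.2, -405.9, 385.5]
orientation: [3.06, 0.711, 0.001]
force: [-0.0, -0.2, -0.9]
width: 61.4
gripper_force: 54.7
```

Request:
send_rows([
  [[0,0,-0.022],0],
  [[0,0,-0.045],0],
  [[0,0,-0.07],0],
  [[0,0,-0.09],0],
  [[0,0,-0.1],0],
])

```text
t: 5.85
tool_pos: [524.2, -405.9, 486.8]
orientation: [3.058, 0.711, 0.004]
force: [0.9, 0.4, -1.0]
width: 61.8
gripper_force: 54.7
```

Run:
```python
from look import *
p,R=st([502.5,-120,485])
f=bot.grab_frame("side")
# predicted cart bottom / top
for c in (69.5,): pass
print(bot.state()["joint_positions"])
```

```text
t 5.85 tcp [ 524.2 -405.9  486.8] zax [ 0.0029 -0.002  -1.    ] xax [0.898 0.441 0.002] F [ 0.9  0.4 -1. ] w 61.8 gf 54.69012200832367
tool delta mm [ 106.6 -266.1    1.2]
[ 0.58015926  0.50461894  0.01389625  1.34023531 -0.00693965  1.29241763
 -0.51996424]
```

Request:
send_rows([
  [[0.003,-0.008,0],0],
  [[0.01,-0.024,0],0],
  [[0.019,-0.047,0],0],
  [[0.029,-0.072,0],0],
  [[0.039,-0.097,0],0],
])

```text
t: 6.4
tool_pos: [516.0, -299.9, 482.2]
orientation: [-3.058, -0.711, 0.003]
force: [-0.0, 0.2, -0.9]
width: 61.8
gripper_force: 54.8
```

Request:
send_rows([
  [[0.01,-0.025,0],0],
  [[0.02,-0.05,0],0],
  [[0.03,-0.075,0],0],
  [[0.04,-0.1,0],0],
  [[0.048,-0.12,0],0],
])

```text
t: 6.9
tool_pos: [505.9, -170.4, 482.5]
orientation: [-3.058, -0.713, 0.003]
force: [-0.4, -0.4, -2.7]
width: 61.8
gripper_force: 54.8
```

Request:
send_rows([
  [[0.007,-0.018,0],0],
  [[0.013,-0.033,0],0],
  [[0.017,-0.043,0],0],
  [[0.019,-0.048,0],0],
  [[0.0196,-0.049,0],0],
])

```text
t: 7.4
tool_pos: [502.5, -119.7, 483.4]
orientation: [-3.06, -0.712, 0.001]
force: [0.5, -0.3, -1.1]
width: 61.5
gripper_force: 54.8
```

Request:
send_rows([
  [[0,0,0],0],
  [[0,0,0],0],
  [[0,0,0],0],
  [[0,0,0],0],
  [[0,0,0],0],
])

```text
t: 7.9
tool_pos: [502.6, -120.4, 483.7]
orientation: [3.06, 0.711, -0.0]
force: [0.0, -0.4, -2.0]
width: 61.5
gripper_force: 54.8
```

Run:
```python
from look import *
d=pickle.load(open("f0.pkl","rb"))
p,R=st([502.5,-120,485])
s=bot.grab_frame("side");t=bot.grab_frame("top");pickle.dump((s,t),open("f2.pkl","wb"))
# precise blue bowl: edge-based fit of rim seal ring/outer rim in initial top view via blue mask
for n,f in d.items():
    im=f["img"].astype(int);m=((im[...,2]>im[...,0]+35)&(im[...,2]>im[...,1]+15)).astype(np.uint8)
    q=proj(f,[502,-120,90])[0].astype(int);n_,l,st_,c=cv2.connectedComponentsWithStats(m);i=l[q[1],q[0]];M=(l==i).astype(np.uint8)
    M=cv2.drawContours(np.zeros_like(M),cv2.findContours(M,0,2)[0],-1,1,-1)
    best=None
    def sil(x,y):
        S=np.zeros_like(M)
        P=np.vstack([circ((x,y),41,100),circ((x,y),48,72),circ((x,y),48,66)]+([circ((x,y),36,0)] if n=="top" else []))
        K=4;h=[]
        for a,b in((((41,100),(41,72))),((48,72),(48,66)),((40,66),(40,0))):
            z=proj(f,np.vstack([circ((x,y),*a),circ((x,y),*b)]));h=cv2.convexHull((z*16).round().astype(np.int32));cv2.fillConvexPoly(S,h,1,shift=4)
        return S
    r=[((sil(x,y)!=M).sum(),x,y) for x in np.arange(494,511,1) for y in np.arange(-128,-111,1)]
    r.sort();print(n,M.sum(),r[:4],np.mean([k[1:] for k in r[:8]],0))
a=pickle.load(open("f2.pkl","rb"))[0]
b=p[2]-269.5;C=[((p[0],p[1]),31.5,b,(0,0,255)),((p[0],p[1]),31.5,b+125,(0,255,0)),((502.5,-120),41,100,(0,255,255))]
cv2.imwrite("pics/s2.png",crop(a,260,30,200,250,2.3,C))
```

```text
t 7.9 tcp [ 502.6 -120.4  483.7] zax [-0.e+00 -1.e-04 -1.e+00] xax [ 0.898  0.441 -0.   ] F [ 0.  -0.4 -2. ] w 61.5 gf 54.7591906785965
tool delta mm [ 0.1 -0.4 -1.3]
side 478 [(np.int64(1261), np.int64(510), np.int64(-127)), (np.int64(1264), np.int64(507), np.int64(-127)), (np.int64(1265), np.int64(509), np.int64(-126)), (np.int64(1266), np.int64(510), np.int64(-128))] [ 508.125 -127.375]
top 985 [(np.int64(67), np.int64(506), np.int64(-121)), (np.int64(72), np.int64(506), np.int64(-120)), (np.int64(72), np.int64(506), np.int64(-119)), (np.int64(72), np.int64(507), np.int64(-121))] [ 505.5 -120.5]
```

View pics/s2.png

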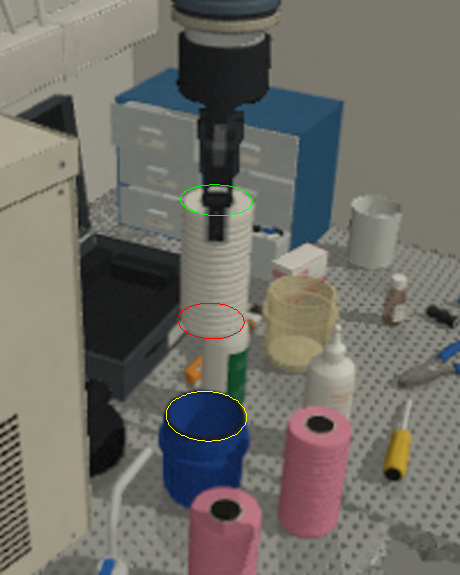

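The side view shows the cartridge held over the blue bowl, with the clear bowl and bottles undisturbed and the lower end where predicted. There may be a slight lean at the lower end. My picture allowance is used up, so I measure the lean and the bowl centre numerically.

```bash
cat > fit.py <<'E'
from look import *
from scipy.optimize import minimize
def sil(f,parts,shape=(400,640),k=4):
    S=np.zeros((shape[0]*k,shape[1]*k),np.uint8)
    for A,B in parts:
        z=proj(f,np.vstack([A,B]));z=((z+.5)*k-.5)
        cv2.fillConvexPoly(S,cv2.convexHull((z*16).round().astype(np.int32)),255,shift=4)
    return cv2.resize(S,shape[::-1],interpolation=cv2.INTER_AREA)/255.
def bowl(c):
    return [(circ(c,41,100),circ(c,41,72)),(circ(c,48,72),circ(c,48,66)),(circ(c,40.,66),circ(c,37,0))]
def cart(c,b,tx,ty):  # bottom centre, tilt
    n=np.array([tx,ty,1]);n/=np.linalg.norm(n)
    return [(circ(c,31.5,b),circ((c[0]+125*n[0],c[1]+125*n[1]),31.5,b+125*n[2]))]
E
python3 - <<'E'
from fit import *
d=pickle.load(open("f0.pkl","rb"));s,t=pickle.load(open("f2.pkl","rb"))
for n,f in d.items():
    hsv=cv2.cvtColor(f["img"],cv2.COLOR_RGB2HSV);m=(abs(hsv[...,0].astype(int)-112)<14)&(hsv[...,1]>110)
    q=proj(f,[502,-120,60])[0].astype(int)
    roi=np.zeros(m.shape,bool);roi[q[1]-45:q[1]+45,q[0]-32:q[0]+32]=1;m&=roi
    m=cv2.morphologyEx(m.astype(np.uint8),cv2.MORPH_CLOSE,np.ones((5,5)))
    _,l,ss,_=cv2.connectedComponentsWithStats(m);i=1+np.argmax(ss[1:,4]);print(n,ss[i])
    M=(l==i).astype(np.uint8);M=cv2.drawContours(M*0,cv2.findContours(M,0,2)[0],-1,1,-1)
    ex=np.ones(M.shape,bool)
    if n=="side": ex[q[1]+8:]=0   # lower part hidden by pink
    g=lambda c:np.abs(sil(f,bowl(c))-M)[ex&roi].sum()
    r=minimize(g,[503,-120],method="Nelder-Mead",options=dict(xatol=.05,initial_simplex=[[503,-120],[509,-120],[503,-114]]));print(n,r.x,r.fun)
# edges of cartridge in side: horizontal intensity profiles
g=s["img"].mean(2)
for z in (222,235,250,265,280,295):
    q=proj(s,[502.6,-120.4,z])[0];v=int(round(q[1]))
    rgt=np.array([-.855,-.518,0])*31.5
    e=proj(s,[np.array([502.6,-120.4,z])-rgt,np.array([502.6,-120.4,z])+rgt])[:,0]
    print(z,v,e.round(1),g[v,int(e[0])-5:int(e[0])+8].astype(int),g[v,int(e[1])-7:int(e[1])+8].astype(int))
E
```

```text
side [ 329  200   39   51 1466]
side [ 504.25515589 -118.04861923] 45.831372549019605
top [303 208  35  36 954]
top [ 505.77959824 -120.23421478] 64.7764705882353
222 166 [336.9 365.8] [ 28  35  48  59  57  51  50  76 104 105 113 118 118] [155 156 155 154 151 159 167 160 157 167 157 132 112  98  85]
235 161 [337.  366.2] [ 26  26  25  27  26  27  33  71 101 107 112 119 121] [148 148 144 152 167 168 164 158 136 104  99  90  92  96  98]
250 155 [337.1 366.6] [ 26  27  26  27  26  26  68 102 103 107 115 121 122] [154 154 151 156 167 168 162 159 139 102  98  97  94  90  92]
265 148 [337.2 367. ] [ 29  30  26  27  31  38  72 101 104 110 113 111 112] [164 163 159 157 152 149 162 169 162 138 110 111 110 112 112]
280 142 [337.4 367.4] [ 40  39  39  41  40  39  73 101 105 112 113 111 112] [164 163 159 158 154 150 162 167 139 112 112 112 113 112 112]
295 136 [337.5 367.8] [127 133 119  95 115 132 124 103  99 111 116 117 116] [165 166 163 160 158 157 166 165 154 131 112 112 113 113 114]
```

Run:
```python
from fit import *
p,R=st()
f=bot.grab_frame("wrist");pickle.dump(f,open("w4.pkl","wb"))
hsv=cv2.cvtColor(f["img"],cv2.COLOR_RGB2HSV);m=((abs(hsv[...,0].astype(int)-112)<14)&(hsv[...,1]>110)&(hsv[...,2]>30)).astype(np.uint8)
print(f["img"].shape,"blue comps")
n,l,ss,c=cv2.connectedComponentsWithStats(m)
for i in range(1,n):
    if ss[i,4]>150: print(ss[i],c[i].round())
for P in ([502.6,-120.4,214],[502.6,-120.4,339],[504,-120,100],[504,-120,0]): print(P,proj(f,P))
B=sil(f,bowl((504,-120)));C=sil(f,cart((502.6,-120.4),214,0,0));
ys,xs=np.where(B>.5);print("bowl bbox",xs.min(),xs.max(),ys.min(),ys.max());ys,xs=np.where(C>.5);print("cart bbox",xs.min(),xs.max(),ys.min(),ys.max())
q=proj(f,[504,-120,100])[0]
im=f["img"][60:300:8,200:460:8]
for r in im: print("".join("B" if (v[2]>v[0]+30) else "W" if v.min()>185 else "k" if v.max()<60 else "g" if v.max()-v.min()<25 else "." for v in r.astype(int)))
```

```text
t 8.0 tcp [ 502.6 -120.3  483.7] zax [-0. -0. -1.] xax [ 0.898  0.441 -0.   ] F [ 0.3  0.3 -1. ] w 61.8 gf 54.75963592529297
(400, 640, 3) blue comps
[108  79  52  13 472] [131.  85.]
[ 288  115   89   66 1117] [332. 135.]
[ 295  129   76   54 2537] [334. 152.]
[ 466  176   46   43 1428] [488. 197.]
[502.6, -120.4, 214] [[328.5874827  207.27920745]]
[502.6, -120.4, 339] [[327.66335553 318.35927405]]
[504, -120, 100] [[329.16336243 168.05318422]]
[504, -120, 0] [[329.26310274 149.99374815]]Traceback (most recent call last):
  File "<stdin>", line 10, in <module>
  File "fit.py", line 12, in cart
    n=np.array([tx,ty,1]);n/=np.linalg.norm(n)
                          ^^^^^^^^^^^^^^^^^^^^
numpy._core._exceptions._UFuncOutputCastingError: Cannot cast ufunc 'divide' output from dtype('float64') to dtype('int64') with casting rule 'same_kind'
```

```bash
sed -i 's/,ty,1\])/,ty,1.])/' fit.py
python3 - <<'E'
from fit import *
f=pickle.load(open("w4.pkl","rb"))
hsv=cv2.cvtColor(f["img"],cv2.COLOR_RGB2HSV);m=((abs(hsv[...,0].astype(int)-112)<14)&(hsv[...,1]>110)).astype(np.uint8)
m[:, :270]=0;m[:,400:]=0;m[190:]=0
m=cv2.morphologyEx(m,cv2.MORPH_CLOSE,np.ones((7,7)))
C=sil(f,cart((502.6,-120.4),214,0,0));ys,xs=np.where(C>.5);print("cart bbox",xs.min(),xs.max(),ys.min(),ys.max())
for v in range(105,185,8):
    x=np.where(m[v])[0];print(v,(x.min(),x.max()) if len(x) else None)
roi=np.zeros(m.shape,bool);roi[95:158,270:400]=1;roi&=C<.01
M=m
g=lambda c:np.abs(sil(f,bowl(c))-M)[roi].sum()
r=minimize(g,[503,-120],method="Nelder-Mead",options=dict(xatol=.05,initial_simplex=[[503,-120],[509,-120],[503,-114]]));print(r.x,r.fun)
# cartridge actual top rows & edges just below
G=f["img"].astype(int)
for v in (190,200,210,220,240,260):
    cx=np.where(C[v]>.5)[0];print(v,"pred",cx.min(),cx.max(),"L",G[v,cx.min()-7:cx.min()+7].sum(1)//3,"R",G[v,cx.max()-7:cx.max()+8].sum(1)//3)
print("bottom edge, pred row",np.where(C[:,329]>.5)[0].min(),(G[165:195,329].sum(1)//3))
E
```

```text
cart bbox 243 412 163 382
105 None
113 None
121 (np.int64(311), np.int64(354))
129 (np.int64(301), np.int64(364))
137 (np.int64(294), np.int64(370))
145 (np.int64(291), np.int64(373))
153 (np.int64(289), np.int64(376))
161 (np.int64(288), np.int64(376))
169 (np.int64(289), np.int64(375))
177 (np.int64(292), np.int64(372))
[ 505.92589929 -122.72469911] 41.98823529411764
190 pred 287 370 L [103 102 108 144 173 166 141 137 135 134 132 129 133 134] R [150 155 152 151 146 149 155 165 187 187 187 188 188 181 151]
200 pred 283 374 L [191 191 190 180 150 126 133 162 141 134 133 132 132 133] R [154 153 153 149 148 147 151 169 187 188 174 137 122 108 126]
210 pred 279 378 L [101 100 117 157 174 181 172 166 135 132 129 128 131 129] R [150 143 147 152 148 144 147 157 140 139 139 140 140 140 140]
220 pred 275 381 L [170 153 125  98 102 103 101 104 122 134 130 127 132 129] R [156 147 143 148 151 149 147 143 139 141 140 141 139 132 118]
240 pred 267 389 L [173 172 157 134 113 102 114 152 161 128 130 129 134 136] R [156 149 145 151 153 151 149 142 134 130 130 131 133 133 135]
260 pred 259 396 L [190 194 194 195 196 198 194 192 192 154 125 132 130 125] R [158 153 147 141 138 142 147 148 142 135 133 133 134 135 135]
bottom edge, pred row 163 [101 138 147 142 150 146 140 147 144 141 146 146 145 137 135 145 147 138
 136 151 145 134 142 140 134 138 147 149 141 139]
```

Three bowl estimates average (505.3,-120.3). The cartridge's lower end is about (501,-121), so I shift tool x +4 mm and y +1 mm, then come down part way.

Request:
send_rows([
  [[0.002,0.0005,0.003],0],
  [[0.004,0.001,0.012],0],
  [[0.004,0.001,0.027],0],
  [[0.004,0.001,0.042],0],
  [[0.004,0.001,0.05],0],
])

```text
t: 8.55
tool_pos: [506.5, -119.1, 431.9]
orientation: [-3.059, -0.711, 0.003]
force: [-0.1, -0.6, -1.0]
width: 61.9
gripper_force: 54.7
```

Request:
send_rows([
  [[0,0,0.008],0],
  [[0,0,0.02],0],
  [[0,0,0.03],0],
  [[0,0,0.037],0],
  [[0,0,0.04],0],
])

```text
t: 9.05
tool_pos: [506.6, -119.3, 392.9]
orientation: [-3.06, -0.711, 0.001]
force: [0.4, -0.6, -0.9]
width: 61.5
gripper_force: 54.7
```

Request:
send_rows([
  [[0,0,0],0],
  [[0,0,0],0],
  [[0,0,0],0],
  [[0,0,0],0],
  [[0,0,0],0],
])

```text
t: 9.55
tool_pos: [506.7, -119.3, 393.9]
orientation: [3.06, 0.711, 0.001]
force: [-0.5, 0.8, -0.8]
width: 61.3
gripper_force: 54.7
```

Run:
```python
from fit import *
p,R=st([505.3,-120.3,384.5])
s=bot.grab_frame("side");w=bot.grab_frame("wrist");pickle.dump((s,w),open("f5.pkl","wb"))
d0=pickle.load(open("f0.pkl","rb"))["side"]
# side: changed-pixel mask -> cartridge silhouette (rows below gripper), fit bottom/axis
D=np.abs(s["img"].astype(int)-d0["img"]).max(2);m=(D>28).astype(np.uint8)
b=p[2]-269.3;C=sil(s,cart(p[:2],b,0,0))
ys,xs=np.where(C>.5);print("pred bbox",xs.min(),xs.max(),ys.min(),ys.max())
m=cv2.morphologyEx(m,cv2.MORPH_CLOSE,np.ones((5,5)));
roi=np.zeros(m.shape,bool);roi[ys.min()+35:ys.max()+12,xs.min()-12:xs.max()+13]=1
rt=np.array([-.855,-.518]);tx=R[:2,0]
def g(v):
    c=p[:2]+v[0]*rt; return np.abs(sil(s,cart(c,b+v[1],v[2]*rt[0]/100,v[2]*rt[1]/100))-m)[roi].sum()
r=minimize(g,[0,0,0],method="Nelder-Mead",options=dict(xatol=.05,initial_simplex=[[0,0,0],[4,0,0],[0,5,0],[0,0,-3]]));print("cart offset along right, bottom dz, tilt%",r.x,r.fun,m[roi].sum())
for v in range(ys.max()-25,ys.max()+9,3):
    x=np.where(m[v,xs.min()-15:xs.max()+16])[0]+xs.min()-15;cx=np.where(C[v]>.5)[0]
    print(v,(x.min(),x.max()) if len(x) else None,(cx.min(),cx.max()) if len(cx) else None)
# blue bowl rim/bottle motion check: in static regions difference
t=bot.grab_frame("top");t0=pickle.load(open("f0.pkl","rb"))["top"];Dt=np.abs(t["img"].astype(int)-t0["img"]).max(2)
for n,c in(("care",(549,-251,100)),("drop",(420,-247,90)),("old",(523,-405,60))):
    for q,DD in((proj(t,c)[0].astype(int),Dt),(proj(s,c)[0].astype(int),D)): print(n,q,(DD[q[1]-12:q[1]+12,q[0]-12:q[0]+12]>40).mean().round(2))
```

```text
t 9.55 tcp [ 506.7 -119.3  393.9] zax [ 4.e-04 -1.e-04 -1.e+00] xax [0.898 0.441 0.   ] F [-0.5  0.8 -0.8] w 61.3 gf 54.73625600337982
tool delta mm [-1.7  0.3  9.4]
pred bbox 335 364 147 209
cart offset along right, bottom dz, tilt% [ 2.26097982 -1.93840207  0.69342738] 100.14117647058822 723
184 (np.int64(340), np.int64(364)) (np.int64(335), np.int64(362))
187 (np.int64(336), np.int64(363)) (np.int64(335), np.int64(362))
190 (np.int64(336), np.int64(363)) (np.int64(335), np.int64(362))
193 (np.int64(340), np.int64(363)) (np.int64(335), np.int64(362))
196 (np.int64(340), np.int64(363)) (np.int64(335), np.int64(362))
199 (np.int64(337), np.int64(363)) (np.int64(335), np.int64(361))
202 (np.int64(337), np.int64(362)) (np.int64(335), np.int64(361))
205 (np.int64(335), np.int64(361)) (np.int64(336), np.int64(360))
208 (np.int64(334), np.int64(358)) (np.int64(340), np.int64(357))
211 (np.int64(334), np.int64(336)) None
214 None None
217 None None
care [369 207] 0.0
care [357 178] 0.29
drop [368 256] 0.0
drop [402 197] 0.0
old [424 219] 0.78
old [389 166] 0.13
```

Side view: the lower end matches the prediction and is within 1 mm of the bowl centre along tool x, with no real tilt. The wrist picture can check the tool-y direction.

Run:
```python
from fit import *
s,f=pickle.load(open("f5.pkl","rb"));p=np.array([506.7,-119.3,393.9])
hsv=cv2.cvtColor(f["img"],cv2.COLOR_RGB2HSV);m=((abs(hsv[...,0].astype(int)-112)<14)&(hsv[...,1]>110)).astype(np.uint8)
m[:, :240]=0;m[:,420:]=0;m[230:]=0;m=cv2.morphologyEx(m,cv2.MORPH_CLOSE,np.ones((9,9)))
C=sil(f,cart(p[:2],p[2]-269.3,0,0));ys,xs=np.where(C>.5);print("cart bbox",xs.min(),xs.max(),ys.min(),ys.max())
B=sil(f,bowl((505.3,-120.3)))
for v in range(80,200,10):
    x=np.where(m[v])[0];y=np.where(B[v]>.5)[0];print(v,(x.min(),x.max()) if len(x) else None,(y.min(),y.max()) if len(y) else None)
roi=np.zeros(m.shape,bool);roi[60:ys.min()-4,250:410]=1
g=lambda c:np.abs(sil(f,bowl(c))-m)[roi].sum()
r=minimize(g,[503,-120],method="Nelder-Mead",options=dict(xatol=.05,initial_simplex=[[503,-120],[509,-120],[503,-114]]));print(r.x,r.fun)
print("row0",ys.min(),(f["img"].astype(int).sum(2)//3)[ys.min()-8:ys.min()+12,325:329].mean(1))
```

```text
cart bbox 243 412 163 383
80 None None
90 None None
100 None None
110 None None
120 None None
130 (np.int64(325), np.int64(341)) (np.int64(322), np.int64(336))
140 (np.int64(300), np.int64(364)) (np.int64(296), np.int64(362))
150 (np.int64(289), np.int64(375)) (np.int64(285), np.int64(373))
160 (np.int64(282), np.int64(382)) (np.int64(279), np.int64(379))
170 (np.int64(278), np.int64(386)) (np.int64(274), np.int64(383))
180 (np.int64(276), np.int64(388)) (np.int64(272), np.int64(386))
190 (np.int64(276), np.int64(388)) (np.int64(272), np.int64(386))
[ 506.1935984  -122.55808257] 40.30196078431372
row0 163 [ 64.5   64.    64.25  63.    63.25  64.25  64.5   64.5   64.5   64.5
  93.5  130.75 143.75 141.75 147.5  139.5  135.75 146.25 142.   138.75]
```

Request:
send_rows([
  [[0,0.0008,0.001],0],
  [[0,0.0015,0.004],0],
  [[0,0.0015,0.007],0],
  [[0,0.0015,0.009],0],
  [[0,0.0015,0.009],0],
])

```text
t: 10.2
tool_pos: [507.2, -120.6, 384.3]
orientation: [-3.06, -0.711, 0.001]
force: [-0.2, 0.0, -2.1]
width: 61.7
gripper_force: 54.7
```

Request:
send_rows([
  [[0,0,0],0],
  [[0,0,0],0],
  [[0,0,0],0],
  [[0,0,0],0],
  [[0,0,0],0],
])

```text
t: 10.7
tool_pos: [507.3, -120.6, 384.8]
orientation: [3.06, 0.711, 0.0]
force: [-0.6, -0.0, -0.9]
width: 61.6
gripper_force: 54.7
```

Run:
```python
from fit import *
p,R=st([506.7,-120.6,384.8])
s=bot.grab_frame("side");g=s["img"].astype(int)
# rows along the cartridge's front edge below: near edge of lower end, toward camera
n=np.array([-.416,.685])/np.hypot(.416,.685)
for b in (110,115,120):
    q=proj(s,[*(p[:2]+n*31.5),b])[0];print(b,q)
q=q.astype(int);print(q[1]-8,g[q[1]-8:q[1]+14,q[0]+2].tolist())
```

```text
t 10.7 tcp [ 507.3 -120.6  384.8] zax [ 1.e-04  0.e+00 -1.e+00] xax [0.897 0.441 0.   ] F [-0.6 -0.  -0.9] w 61.6 gf 54.73668694496155
tool delta mm [-0.6 -0.3 -0. ]
110 [348.38509866 214.37601272]
115 [348.46386263 212.65218421]
120 [348.54303001 210.91740321]
202 [[148, 144, 131], [160, 156, 142], [143, 142, 128], [145, 142, 129], [155, 152, 139], [143, 140, 127], [159, 156, 142], [153, 150, 137], [145, 143, 130], [148, 145, 132], [118, 117, 110], [41, 57, 89], [15, 39, 83], [18, 41, 84], [18, 41, 85], [19, 41, 84], [17, 40, 84], [23, 40, 78], [23, 31, 40], [22, 32, 58], [18, 44, 93], [20, 47, 97]]
```

The lower end appears at row 212.5, which is a height of about 115 mm (15 mm above the rim). The cartridge is held still.

```bash
python3 -c "
from bench import bot
print(bot.hand_in())"
```

```text
the job is handed in; nothing more can be done
None
```

The job is handed in at about 11 s of the 48 s limit: the cartridge is held upright and still over the blue bowl, its lower end measured about 15 mm above the rim and centred to within about 2 mm. In the camera pictures taken along the way I saw no movement of the clear bowl or the bottles.

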